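Pack up the cable rest to the height gauge

TASK

Pack up the cable rest beside the solder pot: lay packing plates squarely on its bolted base block until the top of the packing is level with the blade of the height gauge that stands at the block, then stop and stand the cable cradle squarely on top, lengthwise like the plates. Set things down rather than drop them, and keep any plate you do not need clear of the block. Do not shift the gauges, touch the solder pot, or disturb the wire stripper and the flux tin.

Things in the scene. Friction and masses are not known exactly. Their poses are not given: they have to be found in the camera images.
- base: Grey base block of the cable rest, bolted to the bench: 110 mm long (own y), 48 mm wide (own x), 30 mm high, flat top; at each end an 8 mm high foot sticks out 24 mm more along y. Origin: centre of its underside, on the bench. The solder pot stands off its +y end, a height gauge off its -y end.
- base_top (a point): Centre of the base block's top face, 30 mm above the bench, on which the packing is laid.
- plate_thick: Dark brown phenolic packing plate, 110 mm long (own y) by 50 mm wide (own x) by 36 mm thick, about 280 g, lying loose and flat on the bench. Origin: centre of its underside; z up.
- plate_thin_a: Dark brown phenolic packing plate, 110 mm long (own y) by 50 mm wide (own x) by 12 mm thick, about 95 g, lying loose and flat on the bench. Origin: centre of its underside; z up.
- plate_thin_b: Dark brown phenolic packing plate, 110 mm long (own y) by 50 mm wide (own x) by 12 mm thick, about 95 g, lying loose and flat on the bench. Origin: centre of its underside; z up. Same as the other thin plate.
- plate_thick_top (a point): Centre of that plate's upper face.
- plate_thin_a_top (a point): Centre of that plate's upper face.
- plate_thin_b_top (a point): Centre of that plate's upper face.
- cradle: Aluminium cable cradle, 220 g, standing on the bench: foot plate 110 (own y) by 50 (x) by 8 mm; along its middle a spine 14 mm thick (x), 86 mm long, its top 34 mm above the underside, is the part to grip; at each end (y = +/-47 mm) a cross wall 42 mm wide with a V fork rises to 54 mm. Origin: centre of its underside. Either end may face the pot.
- gauge_low: Preset height gauge, steel, loose, 950 g: base 60 (x) by 56 (y) by 20 mm, 13 mm round column at its centre up to 94 mm, flat blade 16 mm wide reaching along its own +y to 75 mm from the column's axis. Origin: centre of the underside. Either gauge may be the one to work to: that one stands at the block's -y end, blade tip 10 to 25 mm short of it; the other is parked over 200 mm off.
- gauge_low_mark (a point): Tip of that gauge's blade at the blade's upper face, which is the mark, 54 mm above the bench. Axes as the gauge's.
- gauge_high: Preset height gauge, steel, loose, 950 g: base 60 (x) by 56 (y) by 20 mm, 13 mm round column at its centre up to 118 mm, flat blade 16 mm wide reaching along its own +y to 75 mm from the column's axis. Origin: centre of the underside. Either gauge may be the one to work to: that one stands at the block's -y end, blade tip 10 to 25 mm short of it; the other is parked over 200 mm off.
- gauge_high_mark (a point): Tip of that gauge's blade at the blade's upper face, which is the mark, 78 mm above the bench. Axes as the gauge's.
- pot: Solder pot on a cardboard pad, a bystander that does not move: blue case 175 mm (own x, from -118 to +58) by 105 mm (y), 54 mm high; round crucible of 88 mm diameter over the origin, rim 73 mm above the bench; a black knob at x = -85 mm. Origin: on the bench below the crucible's centre.
- stripper: Green and black wire stripper lying on the bench, a bystander: about 190 mm long (own y), 75 mm wide, 23 mm high. Origin: about its middle, on the bench.
- tin: Round flux tin, a bystander: 70 mm diameter, 44 mm high. Origin: centre of its underside.
Mind the look-alikes: they are no part of the job. Several things have the shape of the cradle; the one meant has the colours described above. Leave any blue look-alike of the gauge_high alone.

How it is judged:
By the outcome, as a careful person would: the job done as asked, in the order asked, and still so for the second after the job is handed in, with the robot touching nothing.
It also fails if it takes over 72 s, if anything falls off the work surface, if the arm or the gripper's body presses on something with over 40 N, if the wrist force passes 120 N, or if a joint passes its speed limit or range.

ROBOT

A 7-joint arm with a two-finger parallel gripper is mounted at the origin on the work surface. World frame = base frame: x ahead of the robot, y to its left, z up, the work surface at z = 0. Lengths are in mm, angles in rad, forces in N, time in s.
With the tool pointing down it reaches from about 350 to 900 mm from the base axis. Payload 19.9 kg.
Tool frame: the origin (TCP) lies at the very end of the fingers, on their centre line; the grasp point (between the pads) lies 19 mm behind it (manip.tcp_to_grasp is the distance from the TCP to the grasp point, in mm); y points along the fingers, x is the direction in which the jaws open and shut, and the axes are right-handed (so a half turn about y gives the same grasp; the last joint's range is limited). The gripper opens to 94 mm and grips with 3 to 60 N. Pads are 16 mm wide; open, the fingers measure 119 mm over their backs; the gripper's body (75 mm by 177 mm) begins 78 mm behind the grasp point.
Start: joints at [-1.31, 0.417, -0.01, 1.614, 0.005, 1.111, -0.053], TCP at [185.764, 596.733, 205.425] pointing down, gripper open.
Joint ranges: [-2.81, 2.81], [-0.39, 2.02], [-1.27, 1.25], [0.06, 2.57], [-1.19, 4.33], [0.19, 2], [-2.82, 2.82]. Speed limits (rad/s): [1.89, 1.89, 2.39, 2.39, 3.01, 3.01, 3.01].

INTERFACE

Orientations are given as a rotation vector (axis times angle).
In Python, from rig import manip gives the robot as it stands. The module is installed in compiled form; this text tells all that it offers.
- The arm moves only by the tool apply_moves, never from a script. Its argument "moves" is a list of rows, each a list of 4 numbers: the shift along the tool's x, y, z normalised to -1 to 1, where 1 is 30 mm, then the turn about the tool's y normalised to -1 to 1, where 1 is 0.12 rad. A call has 1 to 8 rows; each row shifts and turns the commanded pose from where the row before left it, along the tool's axes as they then stand; what a row does not reach is not made up. A row lasts 1/10 s, in which the tool goes at most 50 mm and 8.59 degrees, less where a joint would pass 70% of its speed; a pose out of reach is approached as far as the arm can. A call with a number of a shift or a turn outside -1 to 1 is refused whole. A call with a gripper value outside its range is refused whole. "grip" is the opening, from -1 (shut) to 1 (fully open), set as the call begins (left out, the last holds). The fingers move at their own pace and stop on an object; the grip force is fixed at half the most. Time passes only in rows, so rows that do not move let the fingers close. It gives the time, the measured TCP pose, the force and the opening at its end, in the units of the state.
- manip.observe(): the state, without advancing time (a new reading comes with each control period).
- manip.read_camera(name): name is "side" or "top" or "wrist"; returns a dict with "frame" (480x640x3 uint8, blue, green, red), "depth" (480x640 float32, mm along the optical axis (not along the pixel's ray), 0 where there is no reading), "fx", "fy", "cx", "cy" (pixels), "eye" and "attitude" of the camera in the world. Camera axes: x right, y up, looking along -z (the intrinsics and any distortion apply to the point x, -y, -z); pixel columns grow to the right and rows downward; lengths in mm; the calibration is good to about 2 mm. A picture is of the moment at which its call begins.
- manip.finish_job(): hands the job in, once; it reports no verdict.
The state is a dict: "time_s": time; "joint_positions": joint angles; "joint_velocities": joint speeds; "joint_efforts": joint torques, N m; "eef_pos": TCP position; "tcp_rot": TCP orientation; "contact_force": force on the tool from outside, world axes, zero at the start; "ft_torque": the same for the moment, N m; "width": finger opening in mm.
Only numpy, scipy, OpenCV 4.12 (cv2) and the standard library are available. Lean on these libraries where they do the work, as an engineer would, in place of code of your own. Each camera call takes 0.05 s, during which the arm holds its last target. There are 200 camera calls.

## Working session

There is one attempt and no reset: what is moved stays moved. The work goes in short steps, Python scripts to look and compute and a tool call to move; the robot and the scene stay as the last step left them, time stands still between calls to the robot, and variables do not carry over. Pictures are saved under pics/ and viewed, about 8 in all and at most 12, crops included, and the job is handed in when it is done.

Besides the shell and the picture viewer there is one more tool, called after "Emit:" as a command line: name --pt "numbers of a row" for each row, then --argument value for the rest. apply_moves: Moves the arm, as the interface text tells. Scaled input: -1 to 1 covers 30 mm each way for a shift and 0.12 rad each way for a turn. Its arguments: {"type":"object","properties":{"moves":{"type":"array","items":{"type":"array","items":{"type":"number"}}},"grip":{"type":"number"}},"required":["moves"]}

```bash
mkdir -p pics
cat > h.py <<'E'
import numpy as np, cv2, json
from rig import manip
from scipy.spatial.transform import Rotation as R
def att(a):
    a=np.array(a,float)
    return a if a.shape==(3,3) else (R.from_rotvec(a).as_matrix() if a.size==3 else R.from_quat(a).as_matrix())
def cloud(c):
    d=c['depth'];v,u=np.mgrid[0:480,0:640]
    p=np.stack([(u-c['cx'])/c['fx']*d,-(v-c['cy'])/c['fy']*d,-d],-1)
    return p@att(c['attitude']).T+np.array(c['eye'])
def proj(c,p):
    q=(np.array(p)-c['eye'])@att(c['attitude']);return c['cx']+c['fx']*q[...,0]/-q[...,2],c['cy']-c['fy']*q[...,1]/-q[...,2]
def shot(n,name):
    c=manip.read_camera(n);cv2.imwrite(f'pics/{name}.png',c['frame']);np.savez(f'/tmp/{name}.npz',**{k:v for k,v in c.items()});return c
E
python3 - <<'E'
from h import *
print(manip.observe())
for n in('top','side'):
    c=shot(n,n+'0');print(n,{k:v for k,v in c.items() if k not in('frame','depth')})
E
```

```text
{'time_s': 0.0, 'joint_positions': array([-1.31052251,  0.41795096, -0.01031457,  1.61419813,  0.00471173,
        1.11068819, -0.05297328]), 'joint_velocities': array([-0.00043684,  0.00011613,  0.0008396 , -0.00087709, -0.00158683,
       -0.00102368,  0.00014368]), 'joint_efforts': array([ 4.12077388e-04, -8.51286006e+01,  6.38646204e-01, -4.25989723e+01,
       -4.88875690e-02,  1.87611615e-02,  1.62979968e-04]), 'eef_pos': array([185.65329354, 596.38376137, 204.82953518]), 'tcp_rot': array([-1.33778205, -0.9834684 ,  0.98500008]), 'contact_force': array([ 0.25117491,  0.55180704, -0.16659523]), 'ft_torque': array([0.03620849, 0.00768898, 0.02588906]), 'width': 93.86971000643562}
top {'fx': 500.55330791913804, 'fy': 500.55330791913804, 'cx': 312.95339473597187, 'cy': 241.99293483545873, 'eye': array([ 484.18393206,  -26.12946834, 1117.30555652]), 'attitude': array([ 0.07162385, -0.04894888, -1.56696553])}
side {'fx': 546.3453790865079, 'fy': 546.3453790865079, 'cx': 319.89206149514365, 'cy': 225.79183030345035, 'eye': array([  48.25808298, -646.60499275,  910.82866059]), 'attitude': array([ 0.75499569, -0.27286656, -0.65941091])}
```

View pics/top0.png

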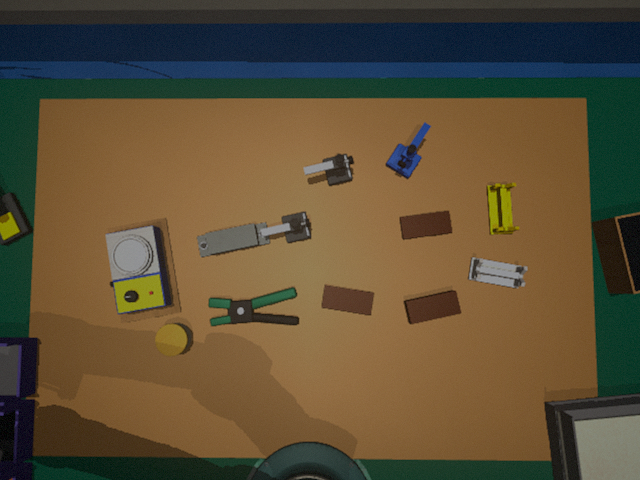

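View pics/side0.png

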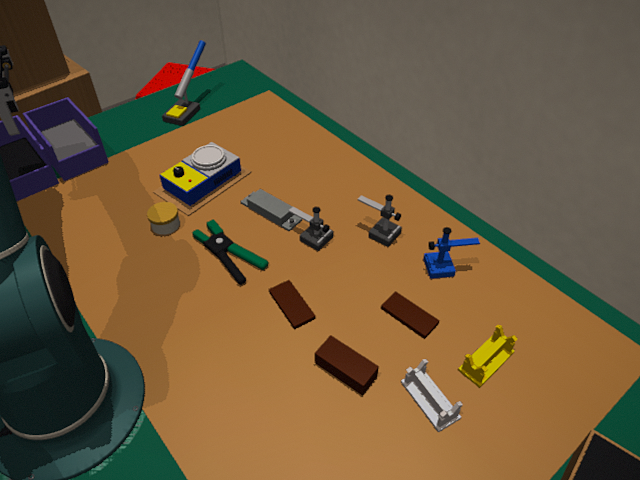

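The top view shows the grey base at (235,239) with a gauge beside it at (297,226). A second steel gauge is parked at (340,170), and the blue look-alike is at (405,160). Brown plates lie at (426,224), (347,299) and (432,307), and the last looks thick. The cradle candidates are aluminium/white at (497,272) and yellow at (500,208). The description says aluminium, so it's the white one. Next I'll measure.

```bash
cat > meas.py <<'E'
from h import *
def load(n): return dict(np.load(f'/tmp/{n}.npz'))
def blob(c,P,u0,v0,u1,v1,zlo,zhi,name,hsv=None):
    m=np.zeros((480,640),bool);m[v0:v1,u0:u1]=1
    m&=(P[...,2]>zlo)&(P[...,2]<zhi)
    if hsv is not None:
        H=cv2.cvtColor(c['frame'],cv2.COLOR_BGR2HSV);m&=cv2.inRange(H,*map(np.array,hsv))>0
    q=P[m];r=cv2.minAreaRect(q[:,:2].astype(np.float32))
    b=cv2.boxPoints(r);e=b[1]-b[0],b[2]-b[1];e=max(e,key=np.linalg.norm)
    a=np.degrees(np.arctan2(e[1],e[0]))%180
    print(name,'n',m.sum(),'c',np.round(r[0],1),'size',np.round(sorted(r[1]),1),'long ax deg',round(a,2),'z',np.round(np.percentile(q[:,2],[5,50,95]),1));return q
E
python3 - <<'E'
from meas import *
c=load('top0');P=cloud(c)
print('bench',np.median(P[350:370,500:530,2]))
blob(c,P,390,200,462,248,6,60,'plA');blob(c,P,312,275,382,325,6,60,'plB');blob(c,P,395,280,470,330,6,60,'plC')
blob(c,P,190,210,262,265,22,45,'base')
blob(c,P,190,210,275,265,22,45,'base+')
blob(c,P,462,250,535,295,4,70,'cradle');blob(c,P,462,250,535,295,27,70,'cradle hi')
for n,b in(('g1',(255,205,320,250)),('g2',(295,150,360,190))):
    q=P[b[1]:b[3],b[0]:b[2],2];print(n,np.histogram(q,bins=np.arange(-5,130,5)))
    blob(c,P,*b,45,85,n)
blob(c,P,150,318,198,360,20,60,'tin');blob(c,P,200,280,305,330,6,40,'stripper');blob(c,P,95,215,170,320,40,90,'pot')
c2=cv2.resize(c['frame'][190:340,190:540],None,fx=2.2,fy=2.2,interpolation=3)
s=load('side0')['frame']
a=cv2.resize(s[170:280,235:415],None,fx=4,fy=4,interpolation=2);b=cv2.resize(s[320:440,370:530],None,fx=3.5,fy=3.5)
b=cv2.copyMakeBorder(b,0,20,0,720-560,0)
cv2.imwrite('pics/crop1.png',cv2.resize(np.vstack([a[:,:720],b[:,:720]]),None,fx=.66,fy=.66,interpolation=cv2.INTER_AREA))
E
```

```text
bench 1.0379378868710774
plA n 1156 c [ 611.5 -259.9] size [100.  160.2] long ax deg 93.25 z [ 8.3 12.3 15.6]
plB n 1164 c [442.  -91.1] size [105.4 143.7] long ax deg 97.3 z [ 8.6 12.1 15.7]
plC n 1318 c [ 434.1 -275.2] size [100.9 156.1] long ax deg 89.01 z [20.6 36.  39.5]
base n 1118 c [576.3 169.7] size [ 48.8 110.9] long ax deg 101.59 z [26.  29.8 33.2]
base+ n 1118 c [576.3 169.7] size [ 48.8 110.9] long ax deg 101.59 z [26.  29.8 33.2]
cradle n 1462 c [ 504.5 -418.3] size [ 97.1 159.1] long ax deg 90.21 z [ 4.4 10.3 48.8]
cradle hi n 520 c [ 504.7 -409.3] size [ 43.  103.8] long ax deg 80.47 z [30.9 35.8 51.6]
g1 (array([ 604, 1185,  173,   47,  244,  215,   24,   10,    0,    0,   11,
        167,  132,   35,    1,    0,    0,    0,    2,   38,   18,    0,
          0,    0,    0,    0]), array([ -5,   0,   5,  10,  15,  20,  25,  30,  35,  40,  45,  50,  55,
        60,  65,  70,  75,  80,  85,  90,  95, 100, 105, 110, 115, 120,
       125]))
g1 n 346 c [597.5  50.3] size [ 23.7 106.1] long ax deg 105.48 z [50.5 54.9 61.5]
g2 (array([ 525, 1111,   59,   19,  216,  196,   10,    1,    2,    0,    0,
          0,    0,    0,    4,   32,  210,  111,   23,    5,    3,    1,
          1,    2,   48,    6]), array([ -5,   0,   5,  10,  15,  20,  25,  30,  35,  40,  45,  50,  55,
        60,  65,  70,  75,  80,  85,  90,  95, 100, 105, 110, 115, 120,
       125]))
g2 n 357 c [729.1 -41. ] size [ 24.5 105.2] long ax deg 99.71 z [73.9 78.7 83.9]
tin n 880 c [358.9 292. ] size [67.9 68.4] long ax deg 89.6 z [38.7 43.4 46.6]
stripper n 1861 c [429.9 122.3] size [100.9 225.9] long ax deg 90.21 z [12.8 18.5 23.2]
pot n 4145 c [507.8 371.7] size [111.5 175.2] long ax deg 10.59 z [51.1 56.4 72.4]
```

View pics/crop1.png

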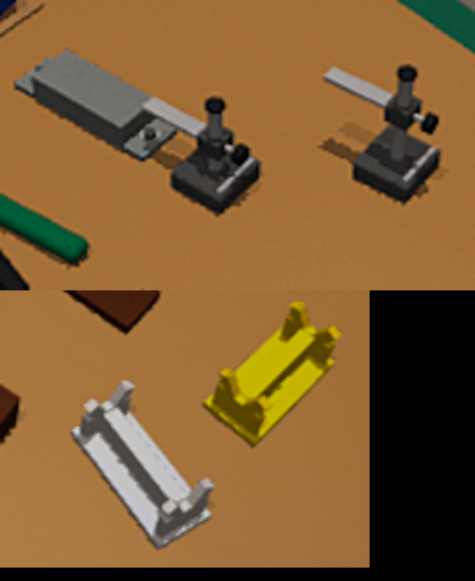

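The gauge at the block is gauge_low: blade about 55 mm high and column about 94 mm. The parked one reads 78/118 mm. The packing is therefore two thin plates, 30+12+12=54 mm, and the thick plate stays put. The crop confirms that the white aluminium cradle is the target and the yellow one is a decoy. Next come precise poses and the tool axes.

```bash
cat >> meas.py <<'E'
def rect(c,box,z,mask,name):
    """mask contour rect cast on plane z; bias of visible near sides removed by half"""
    m=np.zeros((480,640),np.uint8);u0,v0,u1,v1=box;m[v0:v1,u0:u1]=mask[v0:v1,u0:u1]*1
    cn=max(cv2.findContours(m,cv2.RETR_EXTERNAL,cv2.CHAIN_APPROX_NONE)[0],key=cv2.contourArea)[:,0].astype(float)
    d=np.stack([(cn[:,0]-c['cx'])/c['fx'],-(cn[:,1]-c['cy'])/c['fy'],-np.ones(len(cn))],-1)@att(c['attitude']).T
    e=np.array(c['eye']);p=e+d*((z-e[2])/d[:,2])[:,None]
    r=cv2.minAreaRect(p[:,:2].astype(np.float32));b=cv2.boxPoints(r)
    ed=max((b[1]-b[0],b[2]-b[1]),key=np.linalg.norm);a=np.degrees(np.arctan2(ed[1],ed[0]))%180
    ctr=np.array(r[0]);ctr=ctr+0.5*z/(e[2]-z)*(ctr-e[:2])
    print(name,'c',np.round(ctr,1),'size',np.round(sorted(r[1]),1),'ang',round(a,2));return ctr,a
def masks(c):
    H=cv2.cvtColor(c['frame'],cv2.COLOR_BGR2HSV);h,s,v=H[...,0],H[...,1].astype(int),H[...,2].astype(int)
    return (v<100)&(s>100)&(h<20),(s<60)&(v>60)
E
python3 - <<'E'
from meas import *
c=load('top0');br,gr=masks(c)
H=cv2.cvtColor(c['frame'],cv2.COLOR_BGR2HSV);print(H[224,426],H[299,347],H[224,480],H[239,235],H[264,490])
rect(c,(390,200,462,248),12,br,'A');rect(c,(312,275,382,325),12,br,'B');rect(c,(395,280,470,330),36,br,'C')
P=cloud(c)
blob(c,P,190,210,262,265,22,45,'base')
rect(c,(190,210,260,265),30,gr&(P[...,2]>21),'base top')
rect(c,(462,250,535,295),8,gr,'cradle foot')
blob(c,P,462,250,535,295,26,43,'spine');blob(c,P,462,250,535,295,4,15,'foot',((0,0,60),(180,60,255)))
T=R.from_rotvec(manip.observe()['tcp_rot']).as_matrix();print(T.round(3))
E
```

```text
[  9 152  77] [ 11 136  90] [ 16 145 137] [ 30  17 105] [120   8 151]
A c [ 608.8 -260. ] size [ 51.  110.8] ang 97.29
B c [442.2 -86. ] size [ 49.4 108. ] ang 81.35
C c [ 428.9 -269.1] size [ 52.1 114.4] ang 102.67
base n 1118 c [576.3 169.7] size [ 48.8 110.9] long ax deg 101.59 z [26.  29.8 33.2]
base top c [576.2 171.4] size [ 47.  110.8] ang 101.81
cradle foot c [ 502.8 -418.1] size [ 51. 124.] ang 79.99
spine n 409 c [ 504.9 -409.3] size [ 42.  103.8] long ax deg 80.05 z [29.  34.7 40.2]
foot n 620 c [ 502.9 -417.3] size [ 50.2 126. ] long ax deg 80.33 z [ 5.3  8.7 12.3]
[[ 0.297 -0.    -0.955]
 [ 0.955 -0.001  0.297]
 [-0.001 -1.    -0.   ]]
```

Emit:
apply_moves --pt "0 0 0 1" --pt "0 0 0 1" --pt "0 0 0 1" --pt "0 0 0 1" --pt "0 0 0 1" --pt "0 0 0 1" --pt "0 0 0 1" --pt "0 0 0 1" --grip 1

```text
time_s: 0.9
eef_pos: [185.7, 596.5, 205.1]
tcp_rot: [-1.558, -0.238, 0.239]
contact_force: [0.6, -0.6, 0.1]
width: 94.0
```

Emit:
apply_moves --pt "0 0 0 1" --pt "0 0 0 1" --pt "0 0 0 1" --pt "0 0 0 0.83" --pt "0.54 0.1 -0.96 0" --pt "0.54 0.1 -0.96 0" --pt "0.54 0.1 -0.96 0" --pt "0.54 0.1 -0.96 0"

```text
time_s: 1.7
eef_pos: [232.8, 471.6, 193.0]
tcp_rot: [-1.568, 0.118, -0.118]
contact_force: [0.4, -0.1, 0.0]
width: 94.2
```

Emit:
apply_moves --pt "0.54 0.1 -0.96 0" --pt "0.54 0.1 -0.96 0" --pt "0.54 0.1 -0.96 0" --pt "0.54 0.1 -0.96 0" --pt "0.54 0.1 -0.96 0" --pt "0.54 0.1 -0.96 0" --pt "0.54 0.1 -0.96 0" --pt "0.54 0.1 -0.96 0"

```text
time_s: 2.5
eef_pos: [326.2, 224.5, 169.3]
tcp_rot: [-1.568, 0.118, -0.118]
contact_force: [0.6, -0.5, 0.9]
width: 93.8
```

Emit:
apply_moves --pt "0.54 0.1 -0.96 0" --pt "0.54 0.1 -0.96 0" --pt "0.54 0.1 -0.96 0" --pt "0.54 0.1 -0.96 0" --pt "0.54 0.1 -0.96 0" --pt "0.54 0.1 -0.96 0" --pt "0.54 0.1 -0.96 0" --pt "0.54 0.1 -0.96 0"

```text
time_s: 3.3
eef_pos: [419.9, -22.6, 145.4]
tcp_rot: [-1.567, 0.118, -0.118]
contact_force: [0.4, 1.6, -0.1]
width: 93.9
```

```bash
cat >> h.py <<'E'
def yaw():
    T=R.from_rotvec(manip.observe()['tcp_rot']).as_matrix();return np.degrees(np.arctan2(T[1,0],T[0,0])),T
def togo(p,ya):
    s=manip.observe();y,T=yaw();th=np.radians(ya)
    X=np.array([np.cos(th),np.sin(th),0]);Z=np.array([-X[1],X[0],0]);d=np.array(p)-s['eef_pos']
    print('t',round(s['time_s'],2),'at',s['eef_pos'].round(1),'yaw',round(y,2),'tilt',T[2].round(3),'F',s['contact_force'].round(1),'w',round(s['width'],1))
    print('  units after turning: x %.2f y %.2f z %.2f  turn %.2f'%(d@X/30,-d[2]/30,d@Z/30,np.radians(y-ya)/.12))
E
python3 - <<'E'
from meas import *
togo((442.2,-86,110),-8.65)
c=shot('wrist','w1');print(c['eye'],c['attitude']);P=cloud(c);br,gr=masks(c)
H=cv2.cvtColor(c['frame'],cv2.COLOR_BGR2HSV);print(proj(c,(442.2,-86,12)),H[240,320])
E
```

```text
t 3.3 at [419.9 -22.6 145.4] yaw -8.61 tilt [ 0. -1.  0.] F [ 0.4  1.6 -0.1] w 93.9
  units after turning: x 1.05 y 1.18 z -1.98  turn 0.01
[429.20601296  46.0015408  325.34739504] [-0.24489001  0.01946193 -0.14949647]
(np.float64(351.10949561250857), np.float64(287.79394364098044)) [ 15 111 126]
```

View pics/w1.png

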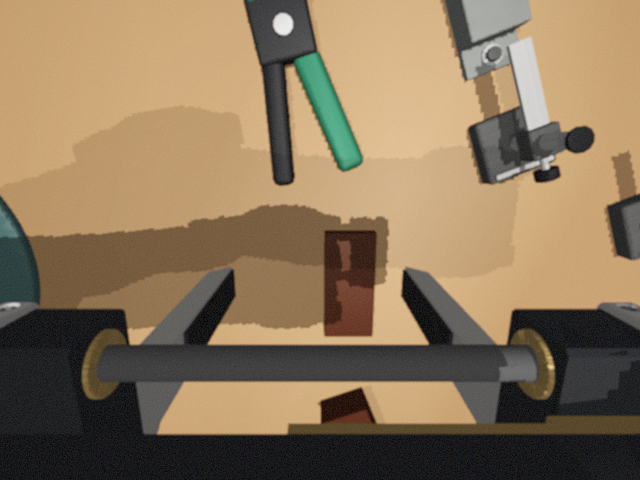

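The wrist view shows plate B at columns 325–376, rows 231–336, which is where I expected it. I'll measure it from this view before descending.

```bash
cat >> meas.py <<'E'
def rmask(c):
    H=cv2.cvtColor(c['frame'],cv2.COLOR_BGR2HSV);b,g,r=[c['frame'][...,i].astype(float) for i in range(3)]
    return ((g/(r+1)<.58)&(r>15)&(r<170))
E
python3 - <<'E'
from meas import *
c=load('w1');m=rmask(c);F=c['frame'];print(F[300,362],F[300,340],F[250,255],F[300,400])
rect(c,(300,215,400,342),12,m,'B wrist')
t=load('top0');rect(t,(312,275,382,325),12,rmask(t),'B top');rect(t,(390,200,462,248),12,rmask(t),'A top')
# base in wrist view & end corners (base visible partly) : gauge tip compare
E
```

```text
[ 53  73 117] [ 50  72 113] [ 69  98 124] [143 188 222]
B wrist c [440.7 -84.7] size [ 47.6 108.4] ang 81.42Traceback (most recent call last):
  File "<stdin>", line 4, in <module>
  File "meas.py", line 15, in rect
    cn=max(cv2.findContours(m,cv2.RETR_EXTERNAL,cv2.CHAIN_APPROX_NONE)[0],key=cv2.contourArea)[:,0].astype(float)
       ~~~^^^^^^^^^^^^^^^^^^^^^^^^^^^^^^^^^^^^^^^^^^^^^^^^^^^^^^^^^^^^^^^^^^^^^^^^^^^^^^^^^^^^
ValueError: max() iterable argument is empty
```

Emit:
apply_moves --pt "0.34 0.3 -0.65 0" --pt "0.34 0.4 -0.65 0" --pt "0.34 0.5 -0.65 0" --pt "0 0.9 0 0" --pt "0 0.9 0 0" --pt "0 0.9 0 0" --pt "0 0.5 0 0" --pt "0 0.25 0 0"

```text
time_s: 4.15
eef_pos: [440.4, -83.9, 4.7]
tcp_rot: [-1.568, 0.12, -0.117]
contact_force: [0.0, -0.4, 0.2]
width: 93.9
```

```bash
python3 -c "
from h import *
togo((441.5,-85,3.5),-8.62)"
```

```text
t 4.15 at [440.4 -83.9   4.7] yaw -8.64 tilt [-0.002 -1.    -0.001] F [ 0.  -0.4  0.2] w 93.9
  units after turning: x 0.04 y 0.04 z -0.03  turn -0.00
```

Emit:
apply_moves --pt "0.04 0.04 -0.03 0" --pt "0 0 0 0" --pt "0 0 0 0" --pt "0 0 0 0" --pt "0 0 0 0" --pt "0 0 0 0" --pt "0 0 0 0" --pt "0 0 0 0" --grip -1

```text
time_s: 4.95
eef_pos: [442.4, -84.8, 5.0]
tcp_rot: [-1.567, 0.118, -0.118]
contact_force: [-0.7, 2.2, 6.5]
width: 49.9
```

Emit:
apply_moves --pt "0 0 0 0" --pt "0 -0.3 0 0" --pt "0 -0.7 0 0" --pt "0 -1 0 0" --pt "0 -1 0 0" --pt "0 -0.5 0 0"

```text
time_s: 5.55
eef_pos: [442.7, -85.2, 112.2]
tcp_rot: [-1.567, 0.117, -0.12]
contact_force: [-0.0, 0.6, -0.6]
width: 49.5
```

Run:
```python
from meas import *
togo((576.2,170.5,110),11.7)
c=shot('wrist','w2');c=shot('top','t2');br,gr=masks(c);P=cloud(c)
rect(c,(190,210,260,265),30,gr&(P[...,2]>21),'base top')
```

```text
t 5.55 at [442.7 -85.2 112.2] yaw -8.66 tilt [ 0.002 -1.     0.   ] F [-0.   0.6 -0.6] w 49.5
  units after turning: x 6.09 y 0.07 z 7.44  turn -2.96
base top c [576.3 171.5] size [ 46.8 111. ] ang 101.81
```

View pics/w2.png

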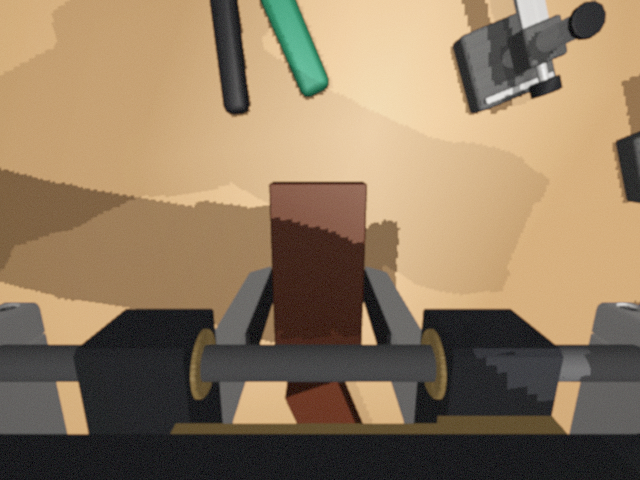

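```bash
cat >> meas.py <<'E'
def cast(c,u,v,z):
    d=att(c['attitude'])@np.array([(u-c['cx'])/c['fx'],-(v-c['cy'])/c['fy'],-1]);e=np.array(c['eye']);return e+d*(z-e[2])/d[2]
def tool(p):
    s=manip.observe();return R.from_rotvec(s['tcp_rot']).as_matrix().T@(p-s['eef_pos'])
E
python3 - <<'E'
from meas import *
c=load('w2');P=cloud(c);T=manip.observe()['eef_pos']
print('depth top z rel TCP',np.median(P[195:215,290:350,2])-T[2])
F=c['frame'].astype(float);m=(F[...,1]/(F[...,2]+1)<.66)
print('rows of change',np.abs(np.diff(F[175:200,318,2])).round())
for z in(5,7,9):
  for u in(271,318,366): print(z,u,tool(cast(c,u,184,T[2]+z)).round(1))
E
```

```text
depth top z rel TCP 7.999350295838482
rows of change [ 0.  2.  2.  3.  9. 38. 67. 34. 27. 28.  8.  3.  2.  1.  3.  1.  3.  5.
  4.  2.  0.  2.  2.  3.]
5 271 [-25.7  -5.   53.9]
5 318 [-1.6 -4.9 53.8]
5 366 [23.1 -4.9 53.8]
7 271 [-25.4  -7.   54. ]
7 318 [-1.6 -6.9 54. ]
7 366 [22.8 -6.9 54. ]
9 271 [-25.2  -9.   54.2]
9 318 [-1.6 -8.9 54.2]
9 366 [22.5 -8.9 54.2]
```

Emit:
apply_moves --pt "0 -0.5 0 -1" --pt "0 -0.5 0 -1" --pt "0 -0.1 0 -0.96" --pt "0.76 0 0.8 0" --pt "0.76 0 0.8 0" --pt "0.76 0 0.8 0" --pt "0.76 0 0.8 0" --pt "0.76 0 0.8 0"

```text
time_s: 6.45
eef_pos: [529.6, 57.0, 142.0]
tcp_rot: [-1.565, -0.16, 0.161]
contact_force: [1.3, 0.1, -1.1]
width: 49.5
```

Emit:
apply_moves --pt "0.76 0 0.8 0" --pt "0.76 0 0.8 0" --pt "0.76 0 0.8 0" --pt "0 0.5 0 0" --pt "0 0.5 0 0" --pt "0 0.2 0 0" --pt "0 0 0 0"

```text
time_s: 7.15
eef_pos: [580.8, 139.0, 105.6]
tcp_rot: [-1.566, -0.158, 0.161]
contact_force: [-0.2, -1.0, -0.4]
width: 49.4
```

Run:
```python
from meas import *
togo((576.2,170.5,110),11.7)
c=shot('wrist','w3')
for q in((55,24),(55,-24)):
    a=np.radians(101.7);Y=np.array([np.cos(a),np.sin(a)]);X=np.array([Y[1],-Y[0]])
    p=np.r_[np.array([576.2,170])+q[0]*Y+q[1]*X,30];print(p.round(1),np.round(proj(c,p),1))
```

```text
t 7.15 at [580.8 139.  105.6] yaw 11.64 tilt [-0.002 -1.    -0.001] F [-0.2 -1.  -0.4] w 49.4
  units after turning: x 0.06 y -0.15 z 1.06  turn -0.01
[588.5 228.7  30. ] [355.9 130.1]
[541.5 219.   30. ] [289.3 130.2]
```

View pics/w3.png

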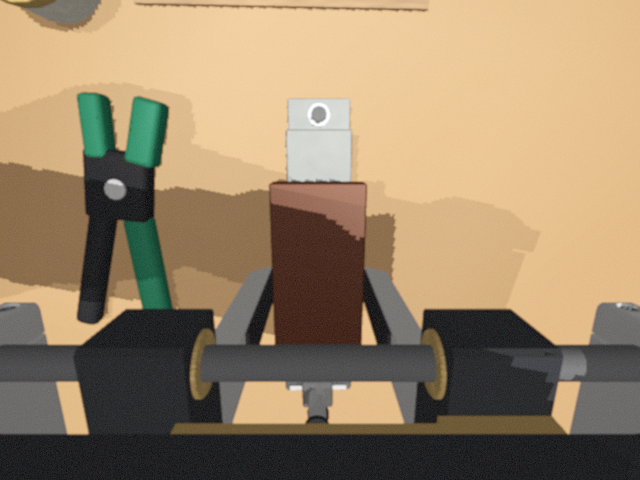

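The base end's corners are at (286,129) and (351,129), with the plate edge at row 184, columns 271–366. I'll take the offset between the two from this same camera, so its bias cancels.

```bash
cat >> meas.py <<'E'
def edges(c,v,u0,u1,h=4):
    g=cv2.GaussianBlur(cv2.cvtColor(c['frame'],6),(3,3),0).astype(float)[v-h:v+h+1].mean(0);d=np.gradient(g)[u0:u1]
    i=np.argsort(-np.abs(d))[:8]+u0;return sorted((int(k),int(round(np.gradient(g)[k]))) for k in i)
E
python3 - <<'E'
from meas import *
c=load('w3');T=manip.observe()['eef_pos']
print(edges(c,150,260,380),edges(c,200,255,385))
S=c['frame'].astype(float).sum(2)
for u in(300,320,340):print(u,'base row',np.abs(np.diff(S[120:140,u])).argmax()+120,'plate row',np.abs(np.diff(S[172:195,u])).argmax()+172, np.diff(S[120:140,u]).round())
for u in(286.5,319,351.5):print('base',tool(cast(c,u,129.5,30)).round(1))
for u in(271,318.5,366):print('plate',tool(cast(c,u,184,T[2]+7.5)).round(1))
E
```

```text
[(284, -5), (285, -5), (287, 7), (288, 7), (349, -10), (350, -14), (351, -8), (353, 5)] [(268, -11), (269, -11), (271, 7), (272, 8), (364, -6), (366, 19), (367, 20), (368, 11)]
300 base row 128 plate row 181 [ -8.   2.   4.  -7.   9.  -6.   4. -18. -43.   7.  40.  26.  -6.   0.
   1.  -3.   1.   7.  -6.]
320 base row 121 plate row 180 [ 78. 152.  93.   8. -13. -87. -48.  -1. -41.   6.  42.  25.  -3.  -6.
   1.   3.   1.  -1.   4.]
340 base row 128 plate row 181 [ -3.   0.   3.   5.  -3.   2.   2. -24. -53.  11.  38.  17.   3.  -3.
   1.  -1.   3.   0.  -3.]
base [-24.8  76.5  86.7]
base [-1.4 76.4 86.7]
base [22.  76.4 86.7]
plate [-25.6  -7.5  55. ]
plate [-1.7 -7.5 55. ]
plate [22.1 -7.5 55. ]
```

Emit:
apply_moves --pt "0 0 0.53 -0.01" --pt "0 0 0.53 0" --pt "0 0.7 0 0" --pt "0 0.7 0 0" --pt "0 0.5 0 0" --pt "0 0.2 0 0" --pt "0 0.1 0 0" --pt "0 0 0 0"

```text
time_s: 8.0
eef_pos: [575.5, 171.5, 41.1]
tcp_rot: [-1.565, -0.162, 0.161]
contact_force: [0.2, -0.5, -0.5]
width: 49.7
```

Emit:
apply_moves --pt "0 0.04 0 0" --pt "0 0.04 0 0" --pt "0 0 0 0"

```text
time_s: 8.3
eef_pos: [575.4, 171.3, 38.6]
tcp_rot: [-1.565, -0.162, 0.161]
contact_force: [-0.7, 0.3, -0.9]
width: 49.5
```

```bash
python3 -c "
from h import *
togo((576,170.3,34.5),11.7)"
```

```text
t 8.3 at [575.4 171.3  38.6] yaw 11.79 tilt [ 0. -1.  0.] F [-0.7  0.3 -0.9] w 49.5
  units after turning: x 0.01 y 0.14 z -0.04  turn 0.01
```

Emit:
apply_moves --pt "0 0.04 -0.02 0" --pt "0 0.03 0 0" --pt "0 0 0 0"

```text
time_s: 8.6
eef_pos: [575.4, 170.7, 36.1]
tcp_rot: [-1.565, -0.161, 0.162]
contact_force: [0.9, 0.1, -0.6]
width: 49.3
```

Emit:
apply_moves --pt "0 0.03 0 0" --pt "0 0.02 0 0" --pt "0 0 0 0"

```text
time_s: 8.9
eef_pos: [575.5, 170.8, 35.1]
tcp_rot: [-1.565, -0.162, 0.162]
contact_force: [-2.9, -0.6, 6.6]
width: 49.4
```

Emit:
apply_moves --pt "0 0 0 0" --pt "0 0 0 0" --pt "0 0 0 0" --pt "0 0 0 0" --pt "0 -0.3 0 0" --pt "0 -0.8 0 0" --pt "0 -1 0 0" --pt "0 -1 0 0" --grip 0.5

```text
time_s: 9.7
eef_pos: [575.3, 170.5, 129.3]
tcp_rot: [-1.565, -0.161, 0.161]
contact_force: [0.4, -1.1, -0.4]
width: 70.7
```

Run:
```python
from meas import *
togo((608.8,-259,110),7.3)
c=shot('top','t3');H=rmask(c);br,gr=masks(c);P=cloud(c)
s=shot('side','s3');cv2.imwrite('pics/s3c.png',cv2.resize(s['frame'][120:280,180:400],None,fx=3.4,fy=3.4,interpolation=2))
w=shot('wrist','w4')
```

```text
t 9.7 at [575.3 170.5 129.3] yaw 11.77 tilt [-0. -1. -0.] F [ 0.4 -1.1 -0.4] w 70.7
  units after turning: x -0.71 y 0.64 z -14.34  turn 0.65
```

View pics/w4.png

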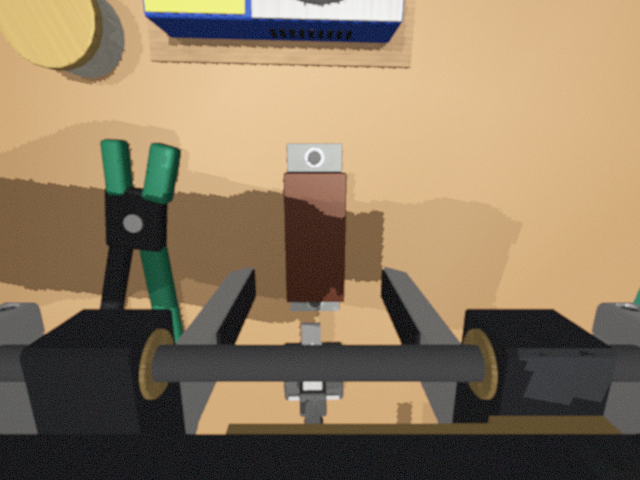

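The plate lies on the base at columns 284–346, rows 172–302. The foot at columns 287–342 is centred under it. I'll check the overlap numerically, then go to plate A.

Run:
```python
from meas import *
c=load('w4')
S=c['frame'].astype(float).sum(2)
for u in(296,335):print(u,np.abs(np.diff(S[136:150,u])).argmax()+136.5,np.abs(np.diff(S[165:180,u])).argmax()+165.5,np.abs(np.diff(S[295:315,u])).round())
f=tool(cast(c,314.5,143.5,8));p=tool(cast(c,315,172.5,42));q=tool(cast(c,314,302,42));print('foot end',f.round(1),'plate end',p.round(1),'diff',(f-p).round(1),'near',q.round(1))
print('edges top/bottom',edges(c,185,275,355),edges(c,285,275,355),'foot',edges(c,160,275,355,3))
```

```text
296 143.5 171.5 [ 8. 12.  7. 23. 14. 68. 96. 69. 13.  9. 14. 14. 12.  0.  4.  2.  1.  6.
  5.]
335 143.5 171.5 [ 11.   4.   6.  14.  16.  89. 117.  54.   1.   5.  10.  13.  16.   2.
   2.  10.  13.  11.   6.]
foot end [ -3.3 122.1  78.4] plate end [-2.7 88.  55.5] diff [-0.6 34.  22.9] near [ -3.8  87.9 -54.3]
edges top/bottom [(281, -8), (282, -20), (283, -26), (284, -16), (345, 7), (346, 18), (347, 17), (348, 8)] [(285, -16), (286, -20), (287, -13), (342, 19), (343, 36), (344, 37), (345, 24), (346, 10)] foot [(307, -18), (308, -22), (309, -17), (318, 14), (319, 21), (320, 23), (321, 15), (324, -11)]
```

Emit:
apply_moves --pt "0 0 -0.7 0.65" --pt "0 0 -1 0" --pt "0 0 -1 0" --pt "0 0 -1 0" --pt "0 0 -1 0" --pt "0 0 -1 0" --pt "-0.3 0 -1 0" --pt "-0.4 0 -1 0" --grip 1

```text
time_s: 10.65
eef_pos: [585.2, -62.0, 127.1]
tcp_rot: [-1.569, -0.1, 0.101]
contact_force: [0.1, 0.3, -0.6]
width: 94.1
```

Emit:
apply_moves --pt "0 0 -1 0" --pt "0 0 -1 0" --pt "0 0 -1 0" --pt "0 0 -1 0" --pt "0 0 -0.7 0" --pt "0 0 0 0"

```text
time_s: 11.25
eef_pos: [602.7, -204.0, 127.2]
tcp_rot: [-1.57, -0.096, 0.098]
contact_force: [-0.5, -0.5, 0.4]
width: 94.3
```

Run:
```python
from meas import *
togo((608.8,-259.5,4.5),7.3)
c=shot('wrist','w5');F=c['frame'];u,v=map(int,proj(c,(608.8,-259.5,12)));print(u,v,F[v,u])
b,g,r=[F[...,i].astype(float) for i in range(3)];m=(g/(r+1)<.68)&(r<150)
try: rect(c,(u-60,max(0,v-90),u+60,min(v+90,342)),12,m,'A wrist')
except Exception as e: print(e)
```

```text
t 11.25 at [ 602.7 -204.   127.2] yaw 7.1 tilt [-0.001 -1.    -0.001] F [-0.5 -0.5  0.4] w 94.3
  units after turning: x -0.03 y 4.09 z -1.86  turn -0.03
318 291 [34 43 80]
A wrist c [ 607.  -259.1] size [ 48.7 109.2] ang 97.66
```

Emit:
apply_moves --pt "-0.06 0.2 -0.6 -0.04" --pt "0 0.3 -0.65 0" --pt "0 0.4 -0.6 0" --pt "0 0.9 0 0" --pt "0 0.9 0 0" --pt "0 0.8 0 0" --pt "0 0.4 0 0" --pt "0 0.15 0 0"

```text
time_s: 12.1
eef_pos: [608.7, -254.8, 5.1]
tcp_rot: [-1.567, -0.104, 0.106]
contact_force: [0.4, -0.7, 0.8]
width: 93.9
```

Emit:
apply_moves --pt "0 0.02 0 0" --pt "0 0 0 0" --pt "0 0 0 0" --pt "0 0 0 0" --pt "0 0 0 0" --pt "0 0 0 0" --pt "0 0 0 0" --pt "0 0 0 0" --grip -1

```text
time_s: 12.9
eef_pos: [609.2, -255.9, 5.9]
tcp_rot: [-1.568, -0.104, 0.104]
contact_force: [-1.1, 0.3, 4.3]
width: 49.6
```

Emit:
apply_moves --pt "0 0 0 0" --pt "0 -0.3 0 0" --pt "0 -0.7 0 0" --pt "0 -1 0 0" --pt "0 -1 0 0" --pt "0 -1 0 0" --pt "0 0 0 0"

```text
time_s: 13.6
eef_pos: [610.6, -256.9, 130.1]
tcp_rot: [-1.571, -0.108, 0.1]
contact_force: [-0.6, -0.2, -0.5]
width: 49.5
```

Run:
```python
from meas import *
togo((576,170.3,120),11.7)
c=shot('wrist','w6');T=manip.observe()['eef_pos'];P=cloud(c);print('top rel',np.median(P[195:215,290:350,2])-T[2])
S=c['frame'].astype(float).sum(2)
print([np.abs(np.diff(S[172:195,u])).argmax()+172.5 for u in(285,300,320,340,355)]);print(edges(c,200,255,385))
print(tool(cast(c,318.5,184,T[2]+7.5)).round(1))
```

```text
t 13.6 at [ 610.6 -256.9  130.1] yaw 7.59 tilt [ 0.005 -1.    -0.003] F [-0.6 -0.2 -0.5] w 49.5
  units after turning: x 1.76 y 0.34 z 14.18  turn -0.60
top rel 8.92135610426304
[np.float64(186.5), np.float64(186.5), np.float64(186.5), np.float64(186.5), np.float64(186.5)]
[(268, -15), (269, -26), (270, -26), (271, -15), (365, 12), (366, 24), (367, 20), (368, 9)]
[-0.5 -7.6 54. ]
```

Emit:
apply_moves --pt "0 -0.5 0 -0.6" --pt "0.12 0 0.9 0" --pt "0.12 0 0.9 0" --pt "0.12 0 0.9 0" --pt "0.12 0 0.9 0" --pt "0.12 0 0.9 0" --pt "0.12 0 0.9 0" --pt "0.12 0 0.9 0"

```text
time_s: 14.45
eef_pos: [594.7, -64.5, 139.9]
tcp_rot: [-1.565, -0.16, 0.162]
contact_force: [-0.4, 0.8, -1.1]
width: 49.6
```

Emit:
apply_moves --pt "0.12 0 0.9 0" --pt "0.12 0 0.9 0" --pt "0.12 0 0.9 0" --pt "0.12 0 0.9 0" --pt "0.12 0 0.9 0" --pt "0.12 0 0.9 0" --pt "0 0 0.9 0" --pt "0 0 0 0"

```text
time_s: 15.25
eef_pos: [576.8, 127.8, 139.5]
tcp_rot: [-1.564, -0.163, 0.166]
contact_force: [-0.3, -0.1, -0.6]
width: 49.5
```

```bash
python3 -c "
from h import *
togo((575.1,172.8,47.9),11.77);shot('wrist','w7')"
```

```text
t 15.25 at [576.8 127.8 139.5] yaw 12.0 tilt [-0.002 -1.     0.001] F [-0.3 -0.1 -0.6] w 49.5
  units after turning: x 0.25 y 3.05 z 1.48  turn 0.03
```

Emit:
apply_moves --pt "0.13 0 0.74 0.03" --pt "0.12 0 0.74 0" --pt "0 0.7 0 0" --pt "0 0.8 0 0" --pt "0 0.6 0 0" --pt "0 0.4 0 0" --pt "0 0.2 0 0" --pt "0 0 0 0"

```text
time_s: 16.1
eef_pos: [576.4, 168.1, 59.2]
tcp_rot: [-1.566, -0.157, 0.158]
contact_force: [-0.8, -0.9, -0.6]
width: 49.6
```

```bash
python3 -c "
from h import *
togo((575.1,172.8,47.9),11.77)"
```

```text
t 16.1 at [576.4 168.1  59.2] yaw 11.48 tilt [-0.001 -1.    -0.   ] F [-0.8 -0.9 -0.6] w 49.6
  units after turning: x -0.01 y 0.38 z 0.16  turn -0.04
```

Emit:
apply_moves --pt "-0.01 0.1 0.16 -0.03" --pt "0 0.1 0 0" --pt "0 0 0 0"

```text
time_s: 16.4
eef_pos: [575.2, 173.7, 53.7]
tcp_rot: [-1.565, -0.161, 0.161]
contact_force: [-0.7, -0.2, -1.5]
width: 49.5
```

Run:
```python
from meas import *
togo((575.1,172.8,47.9),11.77)
c=shot('wrist','w8');cv2.imwrite('pics/w8c.png',cv2.resize(c['frame'][60:340,200:440],None,fx=2,fy=2))
```

```text
t 16.4 at [575.2 173.7  53.7] yaw 11.75 tilt [ 0. -1.  0.] F [-0.7 -0.2 -1.5] w 49.5
  units after turning: x -0.01 y 0.19 z -0.03  turn -0.00
```

View pics/w8c.png

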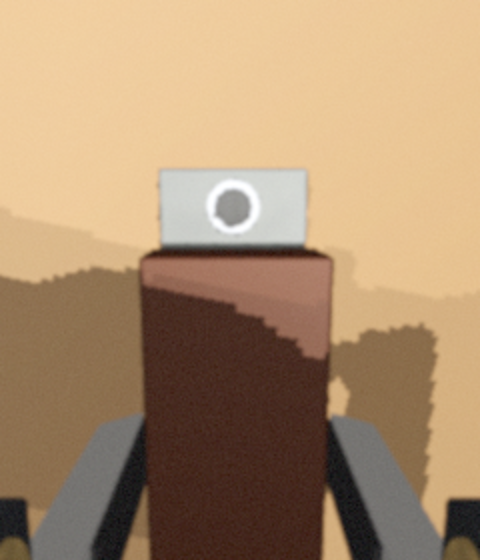

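The second plate lines up with the stack below: in the crop its edges are at 141–332, and the foot spans 160–308. Lowering it.

Emit:
apply_moves --pt "-0.01 0.07 -0.03 0" --pt "0 0.05 0 0" --pt "0 0.02 0 0" --pt "0 0 0 0"

```text
time_s: 16.85
eef_pos: [575.1, 172.4, 49.4]
tcp_rot: [-1.565, -0.16, 0.161]
contact_force: [-0.2, 0.1, -1.1]
width: 49.4
```

Emit:
apply_moves --pt "0 0.02 0 0" --pt "0 0.02 0 0" --pt "0 0 0 0"

```text
time_s: 17.15
eef_pos: [575.1, 172.4, 48.2]
tcp_rot: [-1.565, -0.161, 0.161]
contact_force: [0.3, -0.4, -0.9]
width: 49.3
```

Emit:
apply_moves --pt "0 0.02 0 0" --pt "0 0.01 0 0" --pt "0 0 0 0"

```text
time_s: 17.45
eef_pos: [575.2, 172.5, 47.9]
tcp_rot: [-1.565, -0.161, 0.161]
contact_force: [-4.8, 0.1, 9.2]
width: 49.5
```

Emit:
apply_moves --pt "0 0.02 0 0" --pt "0 0 0 0"

```text
time_s: 17.65
eef_pos: [575.3, 172.5, 47.8]
tcp_rot: [-1.564, -0.161, 0.161]
contact_force: [-8.3, -0.7, 19.6]
width: 49.3
```

Emit:
apply_moves --pt "0 -0.03 0 0" --pt "0 0 0 0"

```text
time_s: 17.85
eef_pos: [575.3, 172.5, 47.9]
tcp_rot: [-1.565, -0.161, 0.16]
contact_force: [-1.7, -1.1, 7.3]
width: 49.3
```

Emit:
apply_moves --pt "0 0 0 0" --pt "0 0 0 0" --pt "0 0 0 0" --pt "0 0 0 0" --pt "0 -0.3 0 0" --pt "0 -0.8 0 0" --pt "0 -1 0 0" --pt "0 -1 0 0" --grip 0.5

```text
time_s: 18.65
eef_pos: [575.1, 172.2, 142.3]
tcp_rot: [-1.565, -0.16, 0.16]
contact_force: [0.4, -0.5, 0.0]
width: 70.4
```

Run:
```python
from meas import *
togo((504.7,-409,150),-10)
c=shot('wrist','w9');cv2.imwrite('pics/w9c.png',cv2.resize(c['frame'][60:420,200:440],None,fx=1.6,fy=1.6))
S=c['frame'].astype(float).sum(2)
for u in(298,315,330):print(u,np.abs(np.diff(S[120:220,u])).round().astype(int))
print(edges(c,190,260,370),edges(c,270,260,370))
t=shot('top','t9');P=cloud(t);blob(t,P,190,205,270,265,46,66,'stack')
```

```text
t 18.65 at [575.1 172.2 142.3] yaw 11.71 tilt [-0. -1. -0.] F [ 0.4 -0.5  0. ] w 70.4
  units after turning: x 1.05 y -0.26 z -19.49  turn 3.16
298 [  4   9   7   0   3   8   4   8   1   4   4   6   2   2   0   2   3   3
   2   0   5  11   2  13  27  17  25   8   3   5  13   9   4   1   0   3
   4   0   1   6  18   8   6  11  10   3   7   7   5   4  28 113 161 123
   2  76 105  40   1   4   2  12   1   7   3  14  16   8   5   2   2   7
   6   5  17  36  69  55  18  36  14  19  13  14  22   0   4   8   2   4
  13   3   0  16  10  16  11  12  10]
315 [  4   3   6  11   7   5   5   1   3   2   2   0   6   5   0   0   1   1
   8   4   6   7   6  17  10  17  21  18  50  55   2  62 114  99  21   9
  11   6   0   4   3  15   5  36  90 107  39  43  39  10  20 122 161 104
  28  98 109  18  12   9  15  13  19   9   6  12   4   3   9   4   3   5
   6   3  10   2  11  23  15  14  33  10  29  19  57  29  51  39  21  25
  15  24  26   3   9   3  10  24   9]
330 [  5   2   4   1   8   4   4   5   4   3   2   7   7   3   5   4   1   3
   2  11  11   1   5  16  21  23  32   8   5   5   6   8   2   2   1   0
   1   4   1   5   2   2   7   3   7   1   1   4   5   8  37 114 195  75
  26  94 114  19  23  10   5  12   3   9   7   5   1  10  11  12  10  16
  15   2   8  15  14   6   3  15   5  12  22   2  17   1   3   7   3   3
   9  23  49 105   4  24  28  18  23]
[(285, -13), (286, -19), (287, -11), (289, 4), (349, 14), (350, 19), (351, 12), (360, 5)] [(287, -11), (288, -19), (289, -18), (290, -9), (346, 10), (347, 18), (348, 19), (349, 11)]
stack n 744 c [584.3 135.1] size [ 50.2 106.9] long ax deg 102.0 z [50.1 53.7 57.2]
```

View pics/w9c.png

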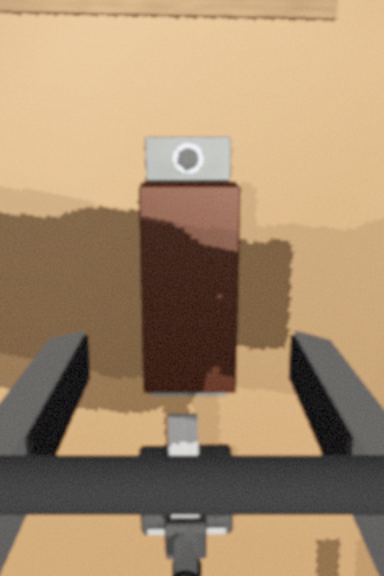

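The stack is square, its top measures 53.7 mm, and the blade is at 54 mm. Now for the cradle.

Emit:
apply_moves --pt "0 0 0 1" --pt "0 0 0 1" --pt "0 0 0 1" --pt "0 0 -0.7 0.16" --pt "0 0 -1 0" --pt "0 0 -1 0" --pt "0 0 -1 0" --pt "0 0 -1 0" --grip 1

```text
time_s: 19.55
eef_pos: [550.4, 31.5, 140.8]
tcp_rot: [-1.567, 0.136, -0.136]
contact_force: [1.1, 0.1, -0.3]
width: 93.9
```

Emit:
apply_moves --pt "0.15 0 -1 0" --pt "0.15 0 -1 0" --pt "0.15 0 -1 0" --pt "0.15 0 -1 0" --pt "0.15 0 -1 0" --pt "0.15 0 -1 0" --pt "0.15 0 -1 0" --pt "0 0 -1 0"

```text
time_s: 20.35
eef_pos: [539.7, -210.2, 140.7]
tcp_rot: [-1.567, 0.136, -0.136]
contact_force: [0.9, 1.5, -0.3]
width: 93.8
```

Emit:
apply_moves --pt "0 0 -1 0" --pt "0 0 -1 0" --pt "0 0 -1 0" --pt "0 0 -1 0" --pt "0 0 -1 0" --pt "0 0 0 0"

```text
time_s: 20.95
eef_pos: [511.5, -360.7, 141.0]
tcp_rot: [-1.568, 0.141, -0.14]
contact_force: [-0.1, 0.3, 0.9]
width: 93.9
```

Run:
```python
from meas import *
togo((504.7,-409,150),-10)
c=shot('wrist','w10');P=cloud(c);m=(P[:340,:,2]>4)&(P[:340,:,2]<60)
print(proj(c,(504.7,-409,34)))
```

```text
t 20.95 at [ 511.5 -360.7  141. ] yaw -10.25 tilt [-0.    -1.    -0.002] F [-0.1  0.3  0.9] w 93.9
  units after turning: x 0.06 y -0.30 z -1.62  turn -0.04
(np.float64(321.45851762483187), np.float64(287.64872760325903))
```

View pics/w10.png

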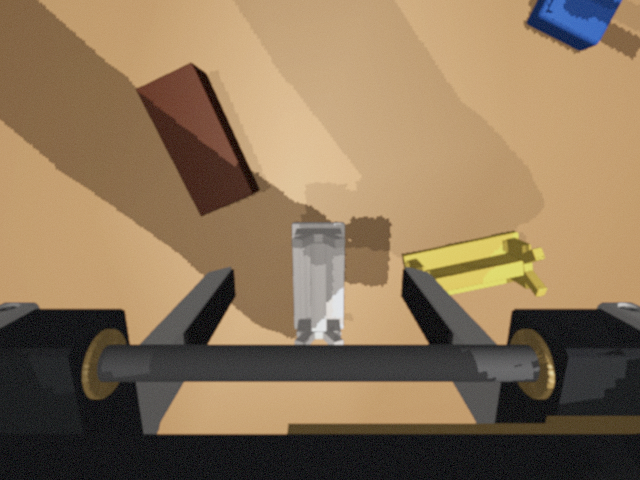

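The cradle's foot spans columns 292–345 with its front edge at row 222, in line with the jaws. The yellow decoy starts at column 402, so I'll narrow the opening before going down.

Run:
```python
from meas import *
c=load('w10')
S=c['frame'].astype(float).sum(2);print([np.abs(np.diff(S[212:232,u])).argmax()+212.5 for u in(298,310,325,338)],edges(c,260,280,360),edges(c,300,280,360))
for u,v,z in((293,222,8),(318.5,222,8),(344.5,222,8),(318,290,34)):
    p=cast(c,u,v,z);print(p.round(1),tool(p).round(1))
```

```text
[np.float64(228.5), np.float64(222.5), np.float64(214.5), np.float64(222.5)] [(291, 8), (292, 16), (293, 16), (294, 9), (310, -10), (343, -15), (344, -18), (345, -12)] [(293, 15), (294, 15), (330, 11), (331, 11), (332, 9), (342, -13), (343, -17), (344, -11)]
[ 488.3 -349.7    8. ] [-25.3 132.8   4.5]
[ 511.9 -354.     8. ] [ -1.3 132.7   4.4]
[ 536.  -358.3    8. ] [ 23.2 132.7   4.4]
[ 501.2 -410.7   34. ] [ -1.8 106.8 -53.3]
```

Emit:
apply_moves --pt "0 0 -0.55 0.02" --pt "0 0 -0.56 0" --pt "0 0 -0.56 0" --pt "0 0.9 0 0" --pt "0 0.9 0 0" --pt "0 0.9 0 0" --pt "0 0.6 0 0" --pt "0 0.4 0 0" --grip 0.3

```text
time_s: 21.8
eef_pos: [505.3, -404.6, 28.5]
tcp_rot: [-1.566, 0.139, -0.137]
contact_force: [0.2, 0.3, 0.8]
width: 61.1
```

Emit:
apply_moves --pt "0 0.3 0 0" --pt "0 0.1 0 0" --pt "0 0 0 0"

```text
time_s: 22.1
eef_pos: [505.7, -405.5, 18.0]
tcp_rot: [-1.567, 0.139, -0.139]
contact_force: [-0.2, 0.9, 0.1]
width: 61.0
```

```bash
python3 -c "
from h import *
togo((504,-410.2,12.5),-10.1)"
```

```text
t 22.1 at [ 505.7 -405.5   18. ] yaw -10.13 tilt [ 0. -1. -0.] F [-0.2  0.9  0.1] w 61.0
  units after turning: x -0.03 y 0.18 z -0.17  turn -0.00
```

Emit:
apply_moves --pt "-0.02 0.08 -0.1 0" --pt "0 0.08 -0.05 0" --pt "0 0 0 0"

```text
time_s: 22.4
eef_pos: [504.0, -410.0, 13.0]
tcp_rot: [-1.567, 0.139, -0.139]
contact_force: [0.3, -0.1, 0.1]
width: 61.3
```

Emit:
apply_moves --pt "0 0 0 0" --pt "0 0 0 0" --pt "0 0 0 0" --pt "0 0 0 0" --pt "0 0 0 0" --pt "0 0 0 0" --pt "0 0 0 0" --pt "0 0 0 0" --grip -1

```text
time_s: 23.2
eef_pos: [504.1, -409.6, 12.9]
tcp_rot: [-1.566, 0.139, -0.139]
contact_force: [-1.6, -0.3, 0.4]
width: 13.5
```

Emit:
apply_moves --pt "0 0 0 0" --pt "0 0 0 0" --pt "0 -0.3 0 0" --pt "0 -0.7 0 0" --pt "0 -1 0 0" --pt "0 -1 0 0" --pt "0 -1 0 0" --pt "0 0 0 0"

```text
time_s: 24.0
eef_pos: [505.4, -411.1, 137.4]
tcp_rot: [-1.569, 0.135, -0.143]
contact_force: [-0.4, -0.9, -2.5]
width: 13.6
```

Run:
```python
from meas import *
togo((575.1,172.4,150),11.75)
c=shot('wrist','w11');cv2.imwrite('pics/w11c.png',cv2.resize(c['frame'][100:400,200:440],None,fx=2,fy=2))
# second plate vs foot check from w9 relative
```

```text
t 24.0 at [ 505.4 -411.1  137.4] yaw -10.16 tilt [ 0.005 -1.    -0.002] F [-0.4 -0.9 -2.5] w 13.6
  units after turning: x 6.24 y -0.42 z 18.57  turn -3.19
```

View pics/w11c.png

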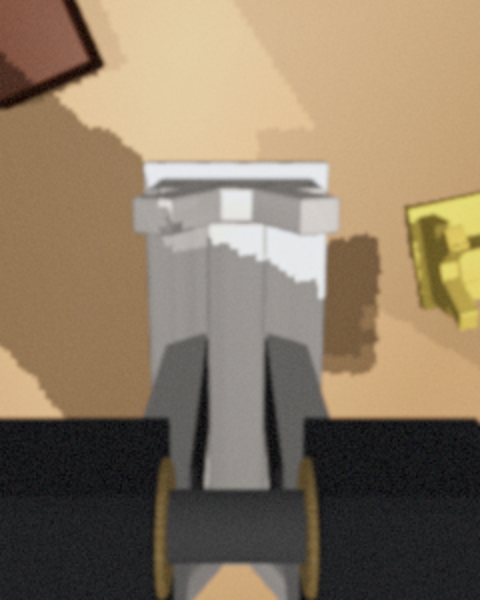

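The cradle is held square, with the foot's front edge at about image row 181, columns 272–364. Comparing it with the stack's edge from w9 gives the target.

Run:
```python
from meas import *
c=load('w11');T=manip.observe()['eef_pos']
S=c['frame'].astype(float).sum(2);print([np.abs(np.diff(S[172:192,u])).round().astype(int) for u in(285,320,350)])
for v in(180,181):print('cradle edge',tool(cast(c,318,v,T[2]-5)).round(1))
for u in(272,364):print(tool(cast(c,u,183,T[2]-5)).round(1))
w=load('w9')
def t9(u,v,z):
    Rm=R.from_rotvec([-1.565,-.16,.16]).as_matrix();return (Rm.T@(cast(w,u,v,z)-np.array([575.1,172.2,142.3]))).round(1)
print('plate2 end',t9(318,174,54),'near',t9(318,304.5,54),'foot end',t9(318,145.5,8))
```

```text
[array([  2,   4,   0,   1,   1,   7,  22,  26,  54,  72,  34,   6,   4,
         0,   1,  56, 122, 151,  42]), array([  5,   2,   9,   4,   3,   1,  28,  66,  25, 116,  54,  19,   2,
         5,   8,  48, 118, 149,  40]), array([  2,   0,   3,   0,   9,  19,  13,  16,  83,  93,  36,   9,   1,
         0,   8,  49, 123, 143,  45])]
cradle edge [-0.5  4.9 54.6]
cradle edge [-0.5  4.9 54.1]
[-25.6   4.9  53. ]
[24.7  5.  53. ]
plate2 end [-1.6 88.3 54.6] near [ -1.5  88.3 -55.7] foot end [ -1.6 134.3  77.1]
```

Emit:
apply_moves --pt "0 -0.3 0 -1" --pt "0 -0.2 0 -1" --pt "0 0 0 -1" --pt "0 0 0.5 -0.19" --pt "0.31 0 0.9 0" --pt "0.31 0 0.9 0" --pt "0.31 0 0.9 0" --pt "0.31 0 0.9 0"

```text
time_s: 24.85
eef_pos: [515.3, -280.1, 147.0]
tcp_rot: [-1.564, -0.161, 0.162]
contact_force: [0.9, -1.3, -0.9]
width: 13.7
```

Emit:
apply_moves --pt "0.31 0 0.9 0" --pt "0.31 0 0.9 0" --pt "0.31 0 0.9 0" --pt "0.31 0 0.9 0" --pt "0.31 0 0.9 0" --pt "0.31 0 0.9 0" --pt "0.31 0 0.9 0" --pt "0.31 0 0.9 0"

```text
time_s: 25.65
eef_pos: [544.0, -53.7, 147.1]
tcp_rot: [-1.565, -0.161, 0.163]
contact_force: [-0.1, 0.0, -1.0]
width: 13.7
```

Emit:
apply_moves --pt "0.31 0 0.9 0" --pt "0.31 0 0.9 0" --pt "0.31 0 0.9 0" --pt "0.31 0 0.9 0" --pt "0.31 0 0.9 0" --pt "0.31 0 0.9 0" --pt "0.31 0 0.9 0" --pt "0 0 0 0"

```text
time_s: 26.45
eef_pos: [568.9, 147.6, 146.6]
tcp_rot: [-1.564, -0.164, 0.167]
contact_force: [-0.0, 0.8, -1.8]
width: 13.4
```

```bash
python3 -c "
from h import *
togo((575.2,171.8,67),11.75)"
```

```text
t 26.45 at [568.9 147.6 146.6] yaw 12.08 tilt [-0.002 -1.     0.001] F [-0.   0.8 -1.8] w 13.4
  units after turning: x 0.37 y 2.65 z 0.75  turn 0.05
```

Emit:
apply_moves --pt "0.18 0 0.37 0" --pt "0.19 0 0.36 0" --pt "0 0.7 0 0" --pt "0 0.7 0 0" --pt "0 0.5 0 0" --pt "0 0.2 0 0" --pt "0 0 0 0" --pt "0 0 0 0"

```text
time_s: 27.25
eef_pos: [576.4, 167.1, 85.6]
tcp_rot: [-1.565, -0.162, 0.161]
contact_force: [-0.2, 1.5, -2.0]
width: 13.7
```

```bash
python3 -c "
from h import *
togo((575.2,171.8,67),11.75)"
```

```text
t 27.25 at [576.4 167.1  85.6] yaw 11.78 tilt [ 0.001 -1.     0.   ] F [-0.2  1.5 -2. ] w 13.7
  units after turning: x -0.01 y 0.62 z 0.16  turn 0.00
```

Emit:
apply_moves --pt "0 0.15 0.08 0" --pt "0 0.15 0.07 0" --pt "0 0.1 0 0" --pt "0 0 0 0" --pt "0 0 0 0"

```text
time_s: 27.75
eef_pos: [575.1, 171.4, 72.9]
tcp_rot: [-1.565, -0.161, 0.162]
contact_force: [-0.6, 0.3, -2.5]
width: 13.3
```

Run:
```python
from meas import *
togo((575.2,171.8,67),11.75)
c=shot('wrist','w12');cv2.imwrite('pics/w12c.png',cv2.resize(c['frame'][90:340,220:420],None,fx=2.2,fy=2.2))
```

```text
t 27.75 at [575.1 171.4  72.9] yaw 11.79 tilt [-0. -1. -0.] F [-0.6  0.3 -2.5] w 13.3
  units after turning: x 0.01 y 0.20 z 0.01  turn 0.01
```

View pics/w12c.png

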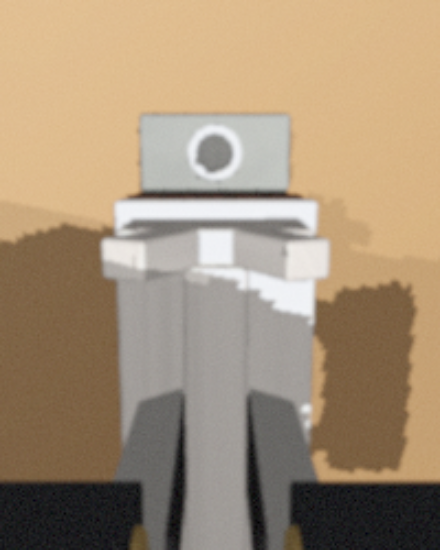

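The cradle is centred over the base: foot at 116–318 in the crop, base foot at 140–290, both centred near 216. Lowering gently.

Emit:
apply_moves --pt "0 0.07 0 0" --pt "0 0.05 0 0" --pt "0 0.02 0 0" --pt "0 0 0 0"

```text
time_s: 28.2
eef_pos: [575.0, 171.4, 68.5]
tcp_rot: [-1.565, -0.161, 0.162]
contact_force: [0.9, 0.5, -2.1]
width: 13.7
```

Emit:
apply_moves --pt "0 0.02 0 0" --pt "0 0.01 0 0" --pt "0 0 0 0"

```text
time_s: 28.5
eef_pos: [575.0, 171.5, 67.7]
tcp_rot: [-1.565, -0.162, 0.162]
contact_force: [-0.5, -0.5, -2.2]
width: 13.8
```

Emit:
apply_moves --pt "0 0.02 0 0" --pt "0 0 0 0"

```text
time_s: 28.7
eef_pos: [575.0, 171.5, 67.1]
tcp_rot: [-1.565, -0.162, 0.162]
contact_force: [0.3, -0.2, -1.1]
width: 13.6
```

Emit:
apply_moves --pt "0 0.01 0 0" --pt "0 0 0 0"

```text
time_s: 28.9
eef_pos: [575.1, 171.4, 66.9]
tcp_rot: [-1.565, -0.162, 0.162]
contact_force: [-0.5, -0.0, -1.4]
width: 13.6
```

Emit:
apply_moves --pt "0 0.02 0 0" --pt "0 0 0 0"

```text
time_s: 29.1
eef_pos: [575.1, 171.5, 66.9]
tcp_rot: [-1.564, -0.162, 0.162]
contact_force: [-4.4, -1.2, 10.0]
width: 13.9
```

Emit:
apply_moves --pt "0 -0.01 0 0" --pt "0 0 0 0" --pt "0 0 0 0" --pt "0 0 0 0" --pt "0 0 0 0" --pt "0 -0.3 0 0" --pt "0 -0.8 0 0" --pt "0 -1 0 0" --grip 0.1

```text
time_s: 29.9
eef_pos: [574.5, 171.2, 130.1]
tcp_rot: [-1.566, -0.16, 0.163]
contact_force: [-1.3, 0.1, 0.2]
width: 51.5
```

Emit:
apply_moves --pt "0 -1 0 0" --pt "0 -1 -0.5 0" --pt "0 -0.5 -1 0" --pt "0 0 -1 0" --pt "0 0 -1 0" --pt "0 0 -1 0" --pt "0 0 -1 0" --pt "0 0 0 0"

```text
time_s: 30.7
eef_pos: [609.0, 5.2, 205.5]
tcp_rot: [-1.567, -0.158, 0.157]
contact_force: [-0.3, -0.0, -0.4]
width: 51.9
```

Run:
```python
from meas import *
togo((575.2,171.8,67),11.75)
s=shot('side','sf');w=shot('wrist','wf');t=shot('top','tf')
a=cv2.resize(s['frame'][110:290,150:420],(780,520),interpolation=2);cv2.imwrite('pics/sfc.png',a)
P=cloud(t);blob(t,P,255,205,330,250,5,27,'gauge base',((0,0,0),(180,255,255)))
P0=cloud(load('top0'));blob(load('top0'),P0,255,205,330,250,5,27,'gauge base0')
S=cloud(w);blob(w,S,250,60,400,340,56,70,'cradle foot wrist')
```

```text
t 30.7 at [609.    5.2 205.5] yaw 11.48 tilt [ 0.001 -1.    -0.002] F [-0.3 -0.  -0.4] w 51.9
  units after turning: x 0.03 y 4.62 z 5.67  turn -0.04
gauge base n 3 c [592.5 -43.1] size [ 4.1 12.1] long ax deg 158.37 z [5.1 5.1 5.2]
gauge base0 n 707 c [603.3  37.3] size [ 98.9 165.8] long ax deg 90.06 z [ 5.6 18.5 23.6]
cradle foot wrist n 1738 c [593.5  76.9] size [ 49.5 157. ] long ax deg 102.63 z [57.4 62.3 64.1]
```

I'm out of viewer pictures, so the final checks are numeric.

Run:
```python
from meas import *
w=load('wf');P=cloud(w);a=np.radians(101.7);Y=np.array([np.cos(a),np.sin(a)]);X=np.array([Y[1],-Y[0]])
L=lambda p:np.stack([(p[...,:2]-[576.2,170.3])@X,(p[...,:2]-[576.2,170.3])@Y,p[...,2]],-1)
Q=L(P)[:340]
for n,lo,hi in(('cradle foot',58,66),('spine',83,92),('walls',97,112),('base feet',5,11)):
    m=(Q[...,2]>lo)&(Q[...,2]<hi)&(abs(Q[...,0])<45)&(Q[...,1]>-62)&(Q[...,1]<90);q=Q[m];print(n,len(q),'x',np.percentile(q[:,0],[1,99]).round(1),'y',np.percentile(q[:,1],[1,99]).round(1),'z',np.median(q[:,2]).round(1))
s0,s1=load('side0'),load('sf')
d=cv2.GaussianBlur(cv2.absdiff(s0['frame'],s1['frame']),(3,3),0).max(2)
for n,b in(('gauge base/col side',(298,205,335,252)),('parked gauge',(355,190,405,248)),('blue',(420,225,482,280)),('pot',(158,140,245,205)),('tin',(145,200,182,238)),('stripper',(190,215,270,285)),('yellow',(458,322,520,388)),('thick',(312,333,382,395))):
    u0,v0,u1,v1=b;r=d[v0:v1,u0:u1];print(n,'changed frac',(r>40).mean().round(3))
print({k:v for k,v in manip.observe().items() if k in('time_s',)})
# gauge_low blade from wrist cloud, block frame, before(w4)/after
```

```text
cradle foot 3637 x [-27.5  21.7] y [-52.6  28.3] z 62.7
spine 1704 x [-18.5  13.3] y [-48.8  18.1] z 88.7
walls 456 x [-24.6  18.6] y [-48.9 -40.9] z 104.4
base feet 344 x [-26.5  19.8] y [-61.5 -54.3] z 8.8
gauge base/col side changed frac 0.14
parked gauge changed frac 0.005
blue changed frac 0.0
pot changed frac 0.0
tin changed frac 0.0
stripper changed frac 0.055
yellow changed frac 0.0
thick changed frac 0.0
{'time_s': 30.85}
```

Only the gauge region changed, which may be the arm's shadow. I'll move the arm clear and compare gauge positions.

Emit:
apply_moves --pt "-0.9 0 -0.9 0" --pt "-0.9 0 -0.9 0" --pt "-0.9 0 -0.9 0" --pt "-0.9 0 -0.9 0" --pt "-0.9 0 -0.9 0" --pt "-0.5 0 -0.9 0" --pt "0 0 -0.9 0" --pt "0 0 0 0"

```text
time_s: 31.65
eef_pos: [500.6, -207.7, 205.1]
tcp_rot: [-1.566, -0.161, 0.159]
contact_force: [0.1, 0.8, -0.4]
width: 51.6
```

Run:
```python
from meas import *
t0,t=load('top0'),shot('top','tg')
for n,c in(('before',t0),('after',t)):
    P=cloud(c)
    blob(c,P,255,205,320,250,46,62,n+' blade');blob(c,P,278,205,320,250,12,27,n+' gbase');blob(c,P,200,280,305,330,12,40,n+' stripper')
s0,s1=load('side0'),shot('side','sg')
g=[cv2.cvtColor(x['frame'],6)[205:252,298:335].astype(np.float32) for x in(s0,s1)];print('gauge shift px',cv2.phaseCorrelate(*g))
P=cloud(t);blob(t,P,180,190,280,270,57,67,'cradle foot');blob(t,P,180,190,280,270,57,115,'cradle all')
print(manip.observe()['eef_pos'])
```

```text
before blade n 331 c [597.5  50.3] size [ 23.7 106.1] long ax deg 105.48 z [50.5 54.7 60.3]
before gbase n 460 c [604.   28.9] size [55.5 60.7] long ax deg 12.7 z [16.2 19.9 23.8]
before stripper n 1803 c [425. 122.] size [ 81.2 193.3] long ax deg 92.93 z [13.8 18.6 23.3]
after blade n 350 c [595.   58.5] size [ 26.8 123.4] long ax deg 108.11 z [50.7 54.6 60.8]
after gbase n 462 c [604.   28.9] size [55.9 60.2] long ax deg 13.17 z [16.2 19.8 24.1]
after stripper n 1814 c [425.4 122.1] size [ 80.9 193.4] long ax deg 92.78 z [13.8 18.6 23.1]
gauge shift px ((0.00792738181790753, 0.06117430357711129), 0.5863787233829498)
cradle foot n 699 c [582.2 143.3] size [ 50.3 167.5] long ax deg 101.89 z [58.7 61.9 65.4]
cradle all n 1273 c [582.2 143.3] size [ 50.3 167.5] long ax deg 101.89 z [ 59.2  64.7 102.6]
[ 500.83158987 -204.88515569  204.61413017]
```

The gauge and stripper haven't moved. The cradle foot's top is at 61.9 mm, against 62 expected, and its axis is at 101.9° like the block's. Handing in.

```bash
python3 -c "
from rig import manip
print(manip.finish_job())"
```

```text
the job is handed in; nothing more can be done
None
```

The job is done and handed in at about 32 s. The gauge at the block was gauge_low, with its mark at 54 mm, so I laid both thin plates on the 30 mm base and stood the aluminium cradle lengthwise on top. I left the thick plate and the yellow and blue look-alikes where they were.

**Packing height:** the packing top measured 53.7 mm before the cradle went on, against the blade's 54 mm.

**Placement:**
- The cradle's foot top read 61.9 mm, where 62 mm is expected.
- Its axis is at 101.9° and the block's at 101.7°.
- The cradle looks centred across the block to within about 0.5 mm. Before it went on, the plates were within about 1 to 2 mm of the block lengthwise. I did not measure the cradle's lengthwise offset after release.

**Setting down:** contact forces were 20 N or less, and nothing was dropped.

**Surroundings:** gauge_low's base and the stripper read the same before and after, within measuring noise. The pot, the tin, the parked gauge, the thick plate and both look-alikes showed no visible change.

**Checks that disagreed or failed:**
- The last side view could not be shown because the picture limit was reached, so the final checks are numeric only.
- A side-image comparison first showed a 14% change around gauge_low. With the arm moved away there was no shift.
- The final top-view rectangles for the blade and the cradle foot came out too long, because each box took in the other part. I did not use them for position.

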